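# Lock a coin cassette into its spring-catch dock

### The job

Lock the orange coin cassette into its dock: press the green spring tread down with the fingertips behind the cassette and, holding it down all the way, push the cassette along the dock with the fingers past the two yellow teeth and home against the end stop, then let the tread go so that the teeth spring up behind the cassette. Only push the cassette, never lift or tip it, and leave everything else on the table where it is.

Things in the scene. Friction and masses are not known exactly. Their poses are not given: they have to be found in the camera images.
- dock: fixed steel dock, a channel 315 mm long (own x -165 to +150 mm), 104 mm wide, position and yaw vary. Origin on the table under its middle line; own +x, roughly to the robot's left, is the way the cassette is pushed in; z up. Two ledges 36 to 45 mm either side of the middle, 28 mm above the table, carry the cassette; navy side walls, 89 mm apart inside, rise 44 mm above the table
- dock_stop (a point): middle of the face of the dock's end stop, at dock x = +142 mm, 28 mm above the table; the stop is 60 mm high. The other end of the channel (x = -165 mm) is open
- cassette: loose orange coin cassette, 100 mm long (own x, parallel to the dock's) x 84 mm wide x 38 mm high, 0.4 to 0.65 kg; a black handle bar along its top, 70 x 12 mm, reaches 52 mm above the underside. Origin at the centre of its underside, on the ledges. It starts with its centre at dock x = -46 to -28 mm, short of the teeth; home against the stop it is at +92 mm
- cassette_rear (a point): centre of the cassette's flat rear face (own x = -50 mm), 19 mm above its underside: where to push. The underside is hollow, 12 mm deep, inside 5 mm end walls, so teeth let up half way catch inside it
- catch (a joint): how far the spring tread is pressed down, in m: 0 = fully up, 0.012 = at its bottom stop. Tread and teeth move straight down as one piece wherever it is pressed and spring back when let go; about 2 N to start, 6 N at the bottom. The teeth clear the cassette when it is down more than 7 mm: hold it at about 10 mm or more
- tread_mid (a point): middle of the green tread's top face (moves with it), at dock x = -50 mm, 27 mm above the table when up. The tread lies between the ledges, 68 mm wide, from dock x = -160 to +60 mm, passing under the cassette; the part behind the cassette is open from above
- teeth (a point): point midway between the tops of the two yellow teeth on the tread, at dock x = +35 mm. Each is 6 mm thick along the dock and 9 mm wide; 50 mm are free between them, so fingers on the tread's middle line pass through. When up, their tops stand 7 mm above the ledges
- spare_cassette: spare coin cassette, grey, same shape and size as the orange one, standing on the table beside the dock; origin at the centre of its underside
- can: red drinks can, 66 mm diameter, 115 mm tall, standing beside the dock; origin at the centre of its underside
- bar_carton: yellow and red carton of snack bars, 140 x 55 x 35 mm high, lying beside the dock; origin at the centre of its underside
- screwdriver: screwdriver with blue handle lying on the table beside the dock, along its own x
- water_bottle: water bottle with blue label, 64 mm diameter, 200 mm tall, at the robot's left; origin at the centre of its underside
- coin_cup: clear plastic cup, 72 mm diameter, 70 mm tall, at the robot's right; origin at the centre of its underside
- biscuit_box: blue and yellow biscuit box, 50 x 120 x 70 mm high, at the robot's left; origin at the centre of its underside
Not all that is in view belongs to the job. There is more than one size of the cassette; the job needs the smallest.

How it is judged:
By the outcome, as a careful person would: the job done as asked, in the order asked, and still so for the second after the job is handed in, with the robot touching nothing.
It also fails if it takes over 40 s, if anything falls off the work surface, if the arm or the gripper's body presses on something with over 40 N, if the wrist force passes 120 N, or if a joint passes its speed limit or range.

### The arm

A 6-joint arm with a two-finger parallel gripper is mounted at the origin on the work surface. World frame = base frame: x ahead of the robot, y to its left, z up, the work surface at z = 0. Lengths are in m, angles in rad, forces in N, time in s.
With the tool pointing down it reaches from about 0.325 to 1 m from the base axis. Payload 5.1 kg.
Tool frame: the origin (TCP) lies midway between the tips of the shut fingers; the grasp point (between the pads) lies 19 mm behind it; z points along the fingers, y is the direction in which the jaws open and shut (so a half turn about z gives the same grasp; the last joint's range is limited). The gripper opens to 85 mm and grips with 20 to 120 N. Pads are 22 mm wide; open, the fingers measure 114 mm over their backs; the gripper's body (76 mm by 85 mm) begins 54 mm behind the grasp point. The pads swing forward as they close: fully open they stand 13 mm farther back than shut.
Start: joints at [-1.251, 0.124, 1.65, -0, 1.367, -0.083], TCP at [0.255, -0.598, 0.21] pointing down, gripper open.
Joint ranges: [-2.61, 2.61], [-1.02, 2.33], [0.03, 2.71], [-1.35, 4.49], [0.32, 2.68], [-2.91, 2.91]. Speed limits (rad/s): [2.57, 2.57, 3.14, 3.14, 3.14, 3.14].

### API

Orientations are given as a unit quaternion [x, y, z, w].
In Python, from plant import robot, jaws, monitor, imaging, finder gives the robot as it stands. Calls block until the motion is done:
- robot.goto(position, orientation): joint-space move of the TCP to a pose.
- robot.move_linear(position, orientation=None, feed=0.15, max_force=None): straight line of the TCP; orientation=None keeps the orientation; feed is the mean speed in m/s. With max_force (N) it stops when the force on the tool has changed by that much, and returns True; else False.
- robot.goto_joints(angles): joint-space move.
- jaws.open_gripper() and jaws.grab(strength=None): open the fingers fully, or close them until they stop; strength is the grip in N (None keeps the last).
- robot.sleep(seconds).
- robot.solve_ik(position, orientation): joint angles nearest the present ones, or None.
- monitor.read_state(): the state.
- imaging.read_camera(name): name is "scene" or "side" or "wrist"; returns the picture (384x512x3 uint8, red, green, blue); there is no depth.
- imaging.get_calibration(name): a dict with "K" (3x3 intrinsics, pixels), "R" (3x3) and "t" (3): a world point X has camera coordinates R X + t; the wrist camera has in their place "tool_from_camera" (4x4, takes a point from camera to tool coordinates, whose origin is the TCP and whose axes are the flange's). Camera axes: x right, y down, z forward; pixel columns grow to the right and rows downward; lengths in m; the calibration is good to about 2 mm. A picture is of the moment at which its call begins: read the wrist's pose just before it. get_calibration takes no time and is no camera call.
A pose or a line that the arm cannot do raises robot.IKError and nothing moves.
- robot.job_done(): hands the job in, once; it reports no verdict.
Trained networks look in the newest picture that a camera, given by its name, has taken for a name from the list of things; names that differ only in an ending like _2 or _b are one class to them, and where a whole thing is asked for, a point or a joint stands for the part that bears it (a point fixed in the world has none). Each returns a list of dicts, best first, with "score" (0 to 1); they miss things now and then, are a little off and sometimes report something else, mostly with a low value. They report only what shows in the picture. A call takes as long as a camera call. They do not tell look-alikes from the thing itself.
- finder.outline_of(camera, thing): "mask" (384x512 bool, what is visible of it) and "rect" ([left, top, width, height] in pixels, round what is visible of it).
- finder.spot_point(camera, thing): "position" ([column, row] in pixels: a listed point, or the origin of a listed thing).
The state is a dict: "t": time; "joint_pos": joint angles; "qd": joint speeds; "joint_efforts": joint torques, N m; "tcp_pos": TCP position; "eef_rot": TCP orientation; "force": force on the tool from outside, world axes, zero at the start; "ft_torque": the same for the moment, N m; "opening": finger opening in m.
Only numpy, scipy, OpenCV 4.12 (cv2) and the standard library are available. Lean on these libraries where they do the work, as an engineer would, in place of code of your own. Each camera call takes 0.05 s, during which the arm holds its last target.

## Working session

There is one attempt and no reset: what is moved stays moved. The work goes in short steps, each a Python script; the robot and the scene stay as the last script left them, time stands still between calls to the robot, and variables do not carry over. Pictures are saved under pics/ and viewed, and the job is handed in when it is done.

```bash
ls; mkdir -p pics; python3 - <<'E'
from plant import robot, jaws, monitor, imaging, finder
import cv2
print(monitor.read_state())
for n in ["scene","side","wrist"]:
    im=imaging.read_camera(n); cv2.imwrite(f"pics/{n}0.png",im[:,:,::-1]); print(n,imaging.get_calibration(n))
E
```

```text
pics
{'t': 0.0, 'joint_pos': array([-1.25063415e+00,  1.24512398e-01,  1.65167545e+00, -7.86429913e-06,
        1.36751966e+00, -8.26099960e-02]), 'qd': array([-3.22043031e-05, -1.18511091e-03, -1.07350730e-04, -6.32900222e-04,
       -9.35188328e-04, -7.49196698e-04]), 'joint_efforts': array([ 2.46002828e-04, -4.23606098e+01, -3.65455449e+01, -1.30919257e-04,
        6.76179523e-03, -9.68975002e-06]), 'tcp_pos': array([ 0.25453639, -0.59736896,  0.2082475 ]), 'eef_rot': array([ 9.79789556e-01,  2.00028266e-01, -1.29125156e-04, -1.04952055e-03]), 'force': array([-0.16068842, -0.59411134, -0.0854465 ]), 'ft_torque': array([0.01721327, 0.00919476, 0.01336649]), 'opening': 0.08550682092902827}
scene {'K': array([[364.96388719,   0.        , 251.06975188],
       [  0.        , 364.96388719, 189.13696427],
       [  0.        ,   0.        ,   1.        ]]), 'R': array([[-0.19161941,  0.98138428, -0.0129187 ],
       [ 0.57484752,  0.1015533 , -0.81193427],
       [-0.79550759, -0.16300865, -0.5836059 ]]), 't': array([ 0.0970706 , -0.267018  ,  1.52085865])}
side {'K': array([[373.791322
[... 166 characters left out ...]
0915958 ,  0.00831664],
       [-0.07186855,  0.71848644, -0.691818  ],
       [ 0.05739223, -0.68948347, -0.72202402]]), 't': array([0.52913501, 0.07721976, 1.30643288])}
wrist {'K': array([[297.15728075,   0.        , 257.71184309],
       [  0.        , 297.15728075, 188.02655053],
       [  0.        ,   0.        ,   1.        ]]), 'tool_from_camera': array([[-2.51791273e-04, -9.61588354e-01, -2.74495489e-01,
         6.81845517e-02],
       [ 9.99999968e-01, -2.37791822e-04, -8.42761340e-05,
        -2.42287525e-04],
       [ 1.57661666e-05, -2.74495501e-01,  9.61588384e-01,
        -1.64439716e-01],
       [ 0.00000000e+00,  0.00000000e+00,  0.00000000e+00,
         1.00000000e+00]])}
```

View pics/scene0.png

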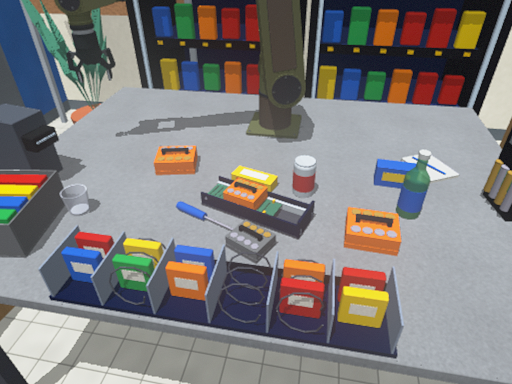

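View pics/side0.png

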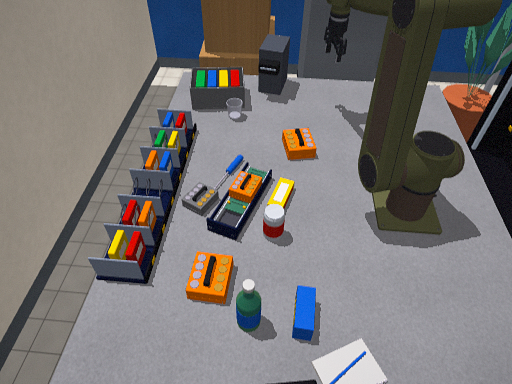

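View pics/wrist0.png

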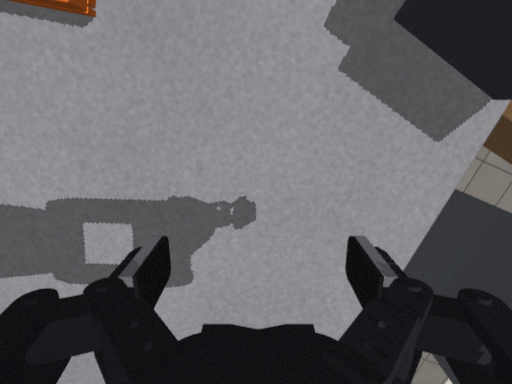

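Orange candidates: scene (176,158), (245,192) and (372,230); side (298,143), (245,185) and (210,277). The one in the dock at scene (245,192) / side (245,185) is the smallest, so that's my choice. The grey spare at scene (250,238) isn't it. Next I'll run the detectors and view a close crop.

```bash
cat > h.py <<'E'
from plant import robot, jaws, monitor, imaging, finder
import cv2, numpy as np
from scipy.spatial.transform import Rotation as Ro
def proj(n):
    c=imaging.get_calibration(n)
    if n=="wrist":
        s=monitor.read_state(); T=np.eye(4);T[:3,:3]=Ro.from_quat(s["eef_rot"]).as_matrix();T[:3,3]=s["tcp_pos"]
        M=np.linalg.inv(T@c["tool_from_camera"])[:3]
    else: M=np.c_[c["R"],c["t"]]
    return c["K"]@M
def tri(ps,uvs):
    A=[]
    for P,(u,v) in zip(ps,uvs): A+=[u*P[2]-P[0],v*P[2]-P[1]]
    X=np.linalg.svd(np.array(A))[2][-1]; X=X[:3]/X[3]
    r=[np.round(px(P,X)-np.array(uv),1) for P,uv in zip(ps,uvs)]
    return X,r
def px(P,X):
    q=P@np.r_[X,1]; return q[:2]/q[2]
def onz(P,uv,z):
    u,v=uv; A=np.array([u*P[2]-P[0],v*P[2]-P[1]])
    xy=np.linalg.solve(A[:,:2],-(A[:,2]*z+A[:,3])); return np.r_[xy,z]
def save(n,name,crop=None,k=3):
    im=imaging.read_camera(n)[:,:,::-1]
    if crop: x,y,w,h=crop; im=cv2.resize(im[y:y+h,x:x+w],None,fx=k,fy=k,interpolation=cv2.INTER_CUBIC)
    cv2.imwrite("pics/"+name,im)
E
python3 - <<'E'
from h import *
P={n:proj(n) for n in ("scene","side")}
save("scene","s1.png",(180,150,150,100),5); save("side","d1.png",(170,140,130,110),5)
for th in ["dock_stop","dock","cassette","cassette_rear","tread_mid","teeth"]:
    r={n:[(round(d["score"],2),np.round(d["position"],1)) for d in finder.spot_point(n,th)][:3] for n in P}
    print(th,r)
    try: print("   ",tri([P["scene"],P["side"]],[r["scene"][0][1],r["side"][0][1]]))
    except Exception as e: print(e)
print(monitor.read_state()["t"])
E
```

```text
dock_stop {'scene': [(0.78, array([304. , 215.9]))], 'side': [(0.83, array([221. , 226.9]))]}
    (array([0.61686241, 0.16811214, 0.03878358]), [array([0.4, 0.5]), array([ 0.3, -0.5])])
dock {'scene': [(0.82, array([258.6, 209. ]))], 'side': [(0.87, array([240.6, 204.2]))]}
    (array([0.56906544, 0.03617632, 0.00527028]), [array([0.6, 0.6]), array([ 0.3, -0.6])])
cassette {'scene': [(0.93, array([367.9, 239.1])), (0.86, array([176.6, 166.1])), (0.78, array([245. , 196.1]))], 'side': [(0.93, array([299.2, 147.5])), (0.87, array([247.3, 189.7])), (0.84, array([209.7, 279.9]))]}
    (array([0.591747  , 0.25140601, 0.25411439]), [array([-20.5, -95.6]), array([-77.5,  54.4])])
cassette_rear {'scene': [(0.81, array([228. , 188.5])), (0.74, array([345.2, 227.8])), (0.64, array([194.3, 160.8]))], 'side': [(0.83, array([248.9, 175.8])), (0.75, array([304.5, 152.5])), (0.64, array([213.3, 256. ]))]}
    (array([ 0.54960194, -0.05818712,  0.05359474]), [array([0.4, 0.5]), array([ 0.2, -0.4])])
tread_mid {'scene': [], 'side': [(0.78, array([246.6, 185.9]))]}
list index out of range
teeth {'scene': [(0.64, array([266.8, 207.1])), (0.15, array([303.9, 218.8]))], 'side': [(0.87, array([237.3, 203.1]))]}
    (array([0.57960362, 0.05833907, 0.02851109]), [array([-0.6, -0.7]), array([-0.3,  0.6])])
0.85
```

View pics/s1.png

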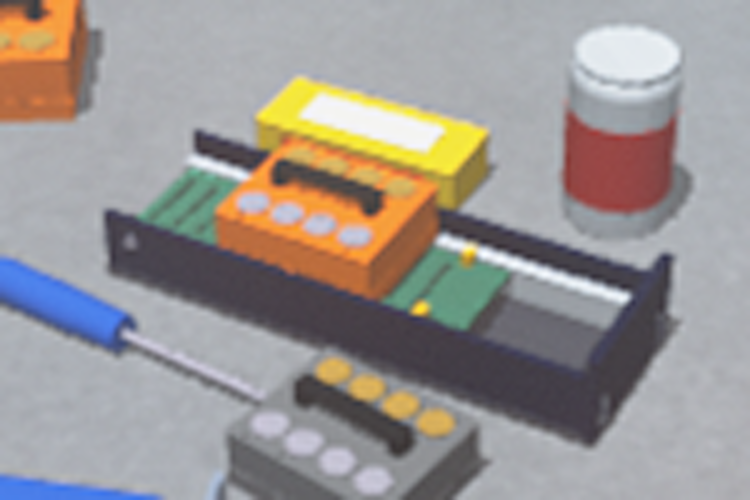

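View pics/d1.png

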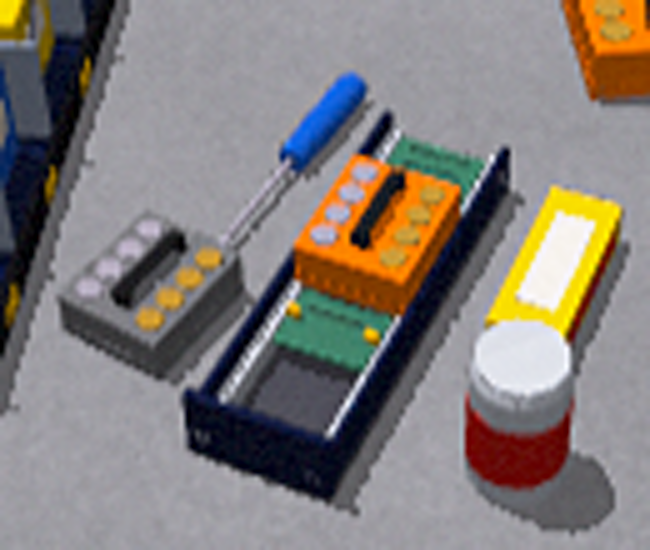

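In both crops the cassette in the dock is the small orange one: handle along the dock, green tread open behind it, both yellow teeth ahead of it. Stop minus rear gives a yaw of about 73°. Next I'll refine with two wrist views from above.

```bash
cat >> h.py <<'E'
def quat(yaw): # tool x at yaw, z down
    x=np.array([np.cos(yaw),np.sin(yaw),0]); z=np.array([0,0,-1.]); return Ro.from_matrix(np.c_[x,np.cross(z,x),z]).as_quat()
E
python3 - <<'E'
from h import *
import pickle
yaw=np.radians(73.4); u=np.array([np.cos(yaw),np.sin(yaw),0]); stop=np.array([.615,.168,0])
D=stop-0.142*u; print("dock",D)
obs=[]
for k,(dx,lat,z) in enumerate([(-.11,0.0,.23),(0.0,-0.0,.25)]):
    p=D+dx*u; p[2]=z
    print(robot.solve_ik(p,quat(yaw)))
    robot.goto(p,quat(yaw)); robot.sleep(.2)
    P=proj("wrist"); save("wrist",f"w{k}.png"); o={"P":P}
    for th in ["dock_stop","cassette_rear","teeth","tread_mid","cassette","can"]:
        r=finder.spot_point("wrist",th); o[th]=[(d["score"],np.array(d["position"])) for d in r]; print(k,th,[(round(a,2),np.round(b)) for a,b in o[th][:3]])
    obs.append(o)
pickle.dump(obs,open("obs.pkl","wb"))
for th in ["dock_stop","cassette_rear","teeth","tread_mid","cassette","can"]:
    try: print(th,tri([o["P"] for o in obs],[o[th][0][1] for o in obs]))
    except Exception as e: print(th,e)
print(monitor.read_state()["t"],monitor.read_state()["tcp_pos"])
E
```

```text
dock [0.57443225 0.03191819 0.        ]
[-2.32509285e-01 -1.14763018e-01  1.85524047e+00 -4.44089210e-16
  1.40111520e+00  5.72153712e-02]
0 dock_stop []
0 cassette_rear [(0.87, array([248., 150.])), (0.71, array([160., 297.]))]
0 teeth [(0.71, array([251.,  33.]))]
0 tread_mid [(0.56, array([328., 162.]))]
0 cassette [(0.81, array([193., 318.])), (0.75, array([251., 105.]))]
0 can []
[-3.77934311e-02 -6.28099824e-02  1.77338820e+00 -4.44089210e-16
  1.43101444e+00  2.51931225e-01]
1 dock_stop [(0.61, array([258.,  41.]))]
1 cassette_rear [(0.58, array([251., 230.])), (0.46, array([171., 345.]))]
1 teeth [(0.86, array([253., 131.]))]
1 tread_mid []
1 cassette [(0.64, array([145.,  94.]))]
1 can [(0.78, array([145.,  94.]))]
dock_stop list index out of range
cassette_rear (array([ 0.53639204, -0.0549767 ,  0.05075914]), [array([ 0.9, -0. ]), array([-0.8,  0. ])])
teeth (array([0.57616608, 0.06664893, 0.02707229]), [array([ 0.4, -0. ]), array([-0.3,  0. ])])
tread_mid list index out of range
cassette (array([0.62661393, 0.08356866, 0.52215936]), [array([-5.6,  1.2]), array([ 8.2, -1.7])])
can list index out of range
4.625 [0.57439203 0.03161013 0.24999162]
```

View pics/w0.png

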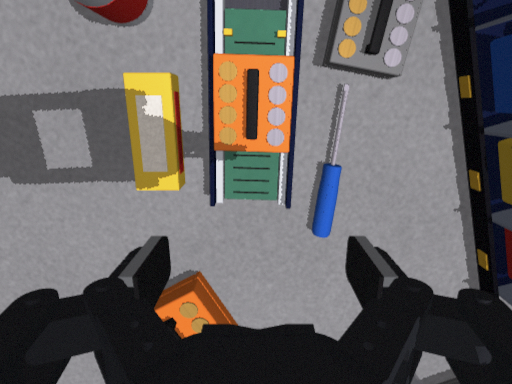

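View pics/w1.png

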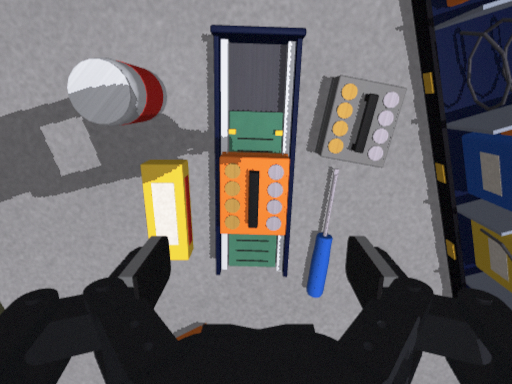

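```bash
python3 - <<'E'
import cv2,numpy as np
a=cv2.imread("pics/w0.png");b=cv2.imread("pics/w1.png")
cv2.imwrite("pics/w0c.png",cv2.resize(a[0:215,195:310],None,fx=2.7,fy=2.7,interpolation=cv2.INTER_CUBIC))
cv2.imwrite("pics/w1c.png",cv2.resize(b[20:280,200:310],None,fx=2.3,fy=2.3,interpolation=cv2.INTER_CUBIC))
for im,roi in ((a,(0,60,215,295)),(b,(110,150,220,295))):
    h=cv2.cvtColor(im,cv2.COLOR_BGR2HSV); m=cv2.inRange(h,(20,150,150),(35,255,255)); k=np.zeros_like(m);k[roi[0]:roi[1],roi[2]:roi[3]]=1; m*=k
    n,l,s,c=cv2.connectedComponentsWithStats(m);print(s[1:],c[1:])
E
```

```text
[[224  28   8   7  49]
 [277  30   9   7  53]] [[227.42857143  31.42857143]
 [281.22641509  33.43396226]]
[[229 129   7   5  35]
 [275 130   8   6  36]] [[232.         131.        ]
 [278.61111111 132.5       ]]
```

View pics/w0c.png

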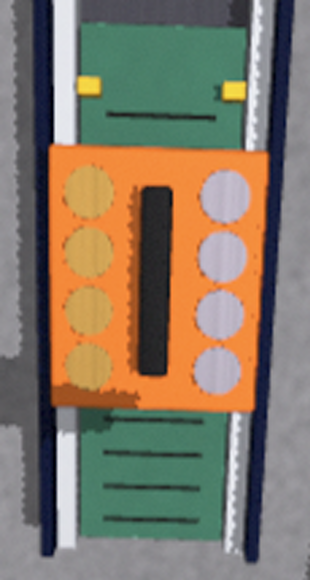

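View pics/w1c.png

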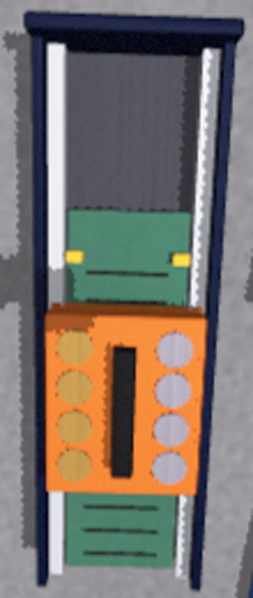

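```bash
python3 - <<'E'
from h import *
import pickle
from scipy.optimize import least_squares
obs=pickle.load(open("obs.pkl","rb")); P=[o["P"] for o in obs]
# (view, dock pt, px)   left in picture = lateral +? : y own = left of +x = world -x side
m=[(0,(35,29.5,35),(227.4,31.4)),(0,(35,-29.5,35),(281.2,33.4)),(1,(35,29.5,35),(232,131)),(1,(35,-29.5,35),(278.6,132.5)),
(0,(-160,34,27),(224.6,198.5)),(0,(-160,-34,27),(276.9,200)),(0,(-165,52,44),(210.2,205.5)),(0,(-165,-52,44),(290.9,207.4)),
(1,(-160,34,27),(229.1,266.1)),(1,(-160,-34,27),(275.2,266.5)),(1,(-165,52,44),(216.5,274.3)),(1,(-165,-52,44),(287.4,275.7)),
(1,(60,34,27),(229.6,111.7)),(1,(60,-34,27),(283,112.2))]
c=[(0,42,(215,150.4)),(0,-42,(288.3,151.9)),(1,42,(220,233)),(1,-42,(285.2,234.8))]
def W(p,d):
    co,s=np.cos(p[2]),np.sin(p[2]); d=np.array(d)/1000
    return np.array([p[0]+co*d[0]-s*d[1],p[1]+s*d[0]+co*d[1],p[3]+d[2]])
def res(p): return np.concatenate([px(P[v],W(p,d))-np.array(q) for v,d,q in m]+[px(P[v],W(p,(p[4],l,66)))-np.array(q) for v,l,q in c])
r=least_squares(res,[.574,.032,1.28,0,-90],x_scale=[.01,.01,.01,.01,10],loss="soft_l1")
print(r.x,np.degrees(r.x[2])); print(np.round(res(r.x).reshape(-1,2),1).tolist())
for i,(q0,q1) in enumerate([((227.4,31.4),(232,131)),((281.2,33.4),(278.6,132.5)),((224.6,198.5),(229.1,266.1)),((276.9,200),(275.2,266.5)),((215,150.4),(220,233)),((288.3,151.9),(285.2,234.8))]):
    print(tri(P,[q0,q1])[0])
np.save("dock.npy",r.x)
# can footprint in dock frame, from white top / mask
Pn={n:proj(n) for n in("scene","side")}
uv={}
for n in Pn:
    imaging.read_camera(n); q=finder.spot_point(n,"can"); uv[n]=q[0]["position"] if q else None; print(n,q[:1])
if all(v is not None for v in uv.values()):
    X,e=tri(list(Pn.values()),[uv[n] for n in Pn]); d=X[:2]-r.x[:2]; co,s=np.cos(r.x[2]),np.sin(r.x[2]); print("can",X,e,"dock fr",co*d[0]+s*d[1],-s*d[0]+co*d[1])
E
```

```text
[ 5.68622524e-01  3.13740908e-02  1.25231097e+00 -2.34061823e-03
 -9.11882751e+01] 71.75213348194528
[[0.4, 0.6], [0.1, 0.2], [0.0, 0.3], [0.0, 0.1], [0.4, -0.2], [0.1, -0.4], [-1.0, 0.3], [1.0, 0.6], [-0.1, -1.1], [-0.0, -0.3], [-1.3, -0.2], [0.9, 0.2], [-0.5, -1.0], [-0.4, -0.0], [-1.1, -0.2], [0.8, 0.3], [-0.1, 0.1], [0.2, -0.1]]
[0.55154145 0.07434885 0.03331928]
[0.60754935 0.05556994 0.03289223]
[ 0.48704845 -0.1086648   0.030089  ]
[ 0.55065209 -0.13171895  0.02470402]
[ 0.50047004 -0.04267563  0.06233073]
[ 0.5794416  -0.0676117   0.06518111]
scene []
side [{'position': [273.7, 231.0], 'score': 0.83}]
```

```bash
python3 - <<'E'
from h import *
p=np.load("dock.npy"); co,s=np.cos(p[2]),np.sin(p[2])
def df(X): d=X[:2]-p[:2]; return co*d[0]+s*d[1],-s*d[0]+co*d[1]
print("can",df(onz(proj("side"),(273.7,231),0)))
# can top rim from w1: white ellipse approx centre (102,91) at z=.115
import pickle; P1=pickle.load(open("obs.pkl","rb"))[1]["P"]
print("can top",df(onz(P1,(102,91),.115)))
jaws.grab(20)
u=np.array([co,s,0]); q=quat(p[2])
a=np.array([p[0],p[1],0])-0.122*u; a[2]=.10
robot.goto(a,q); s_=monitor.read_state(); print(s_["t"],s_["tcp_pos"],s_["opening"],s_["force"])
save("wrist","w2.png"); save("side","d2.png",(170,100,130,110),5); save("scene","s2.png",(160,120,150,110),5)
E
```

```text
can (np.float64(0.06581930648769294), np.float64(0.14853807981570738))
can top (np.float64(0.07733028658347299), np.float64(0.14722365437829854))
6.3917 [ 0.53180295 -0.08444575  0.10154569] 0.00011560026780033162 [1.51272623 0.16770164 0.80470744]
```

View pics/w2.png

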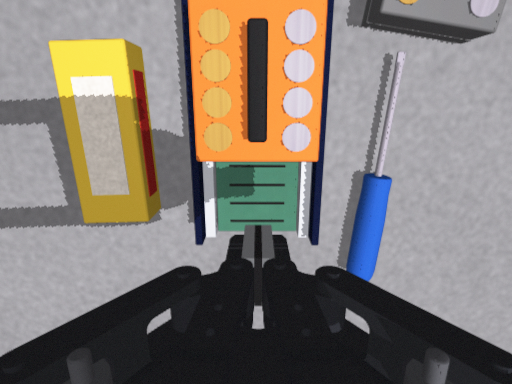

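View pics/d2.png

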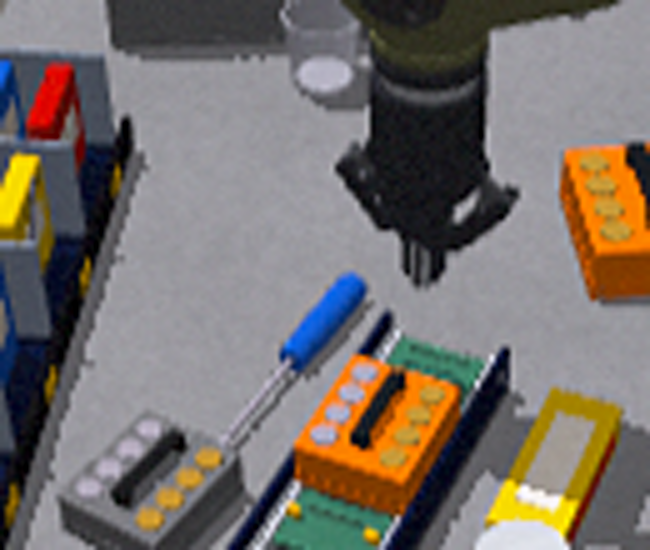

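View pics/s2.png

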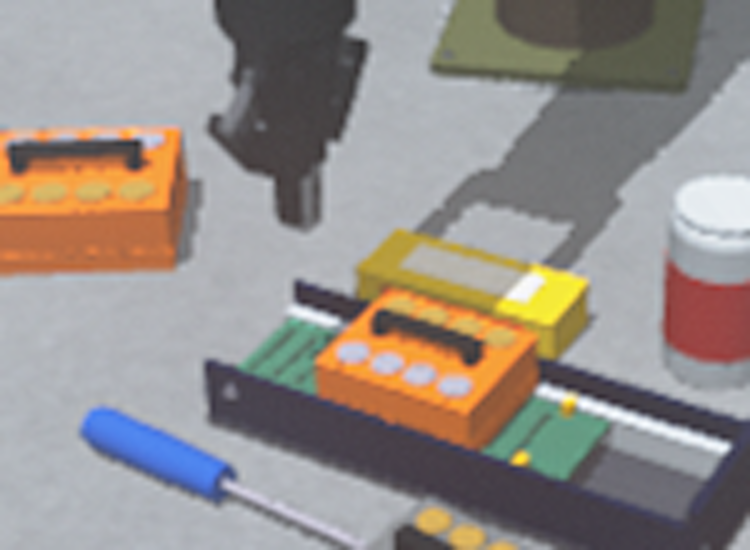

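The wrist view shows the shut fingers at (258,240) on the middle line of the open tread. The cassette's rear edge is at row 160, and nothing is in the way. The can is 148 mm off the middle line, so it is clear too. Next: press the tread.

```bash
python3 - <<'E'
from h import *
p=np.load("dock.npy"); u=np.array([np.cos(p[2]),np.sin(p[2]),0]); q=quat(p[2])
a=np.array([p[0],p[1],0])-0.118*u
robot.move_linear(np.r_[a[:2],.034],q,feed=.1); robot.sleep(.1)
s=monitor.read_state(); print(s["t"],s["tcp_pos"],s["force"])
hit=robot.move_linear(np.r_[a[:2],.008],q,feed=.02,max_force=12)
for i in range(2):
    s=monitor.read_state(); print(hit,s["t"],s["tcp_pos"],s["force"]); robot.sleep(.15)
save("wrist","w3.png")
E
```

```text
7.45 [ 0.532502   -0.08092706  0.0350068 ] [-0.19100012 -0.07763873  0.72344488]
False 8.9 [ 0.53180831 -0.08073116  0.0081756 ] [0.65715942 0.21721505 0.53692766]
False 9.05 [ 0.53178283 -0.08070201  0.00815666] [ 0.07746178  0.97775966 -0.35639649]
```

View pics/w3.png

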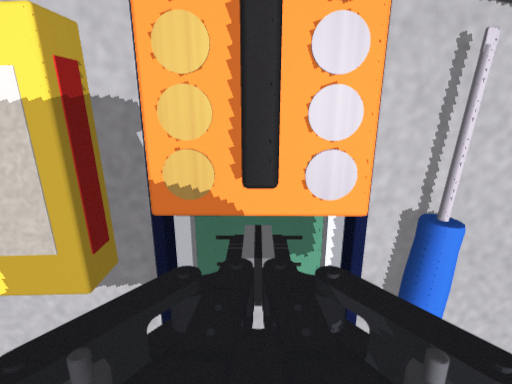

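```bash
python3 - <<'E'
from h import *
save("side","d3.png",(200,120,100,80),7); save("scene","s3.png",(180,140,120,85),6)
p=np.load("dock.npy"); u=np.array([np.cos(p[2]),np.sin(p[2]),0])
s=monitor.read_state(); T=s["tcp_pos"]
P=proj("wrist"); print("tcp px",px(P,T),px(proj("side"),T),px(proj("scene"),T),s["t"])
d=T[:2]-p[:2]; print("dockfr",d@u[:2], -u[1]*d[0]+u[0]*d[1])
def W(d):
    return np.array([p[0]+u[0]*d[0]-u[1]*d[1],p[1]+u[1]*d[0]+u[0]*d[1],d[2]])
for z in (.027,.015):print([np.round(px(P,W((-.16,l,z)))) for l in (.034,-.034)],px(proj("side"),W((-.16,.034,z))))
E
```

```text
tcp px [259.83825521 223.40567937] [254.44737205 180.24422607] [223.31799041 197.02136328] 9.35
dockfr -0.11802019483690493 -1.7897577173360546e-05
[array([201., 304.]), array([319., 304.])] [267.36911209 171.97084818]
[array([204., 292.]), array([315., 292.])] [267.25048641 174.28066713]
```

View pics/d3.png

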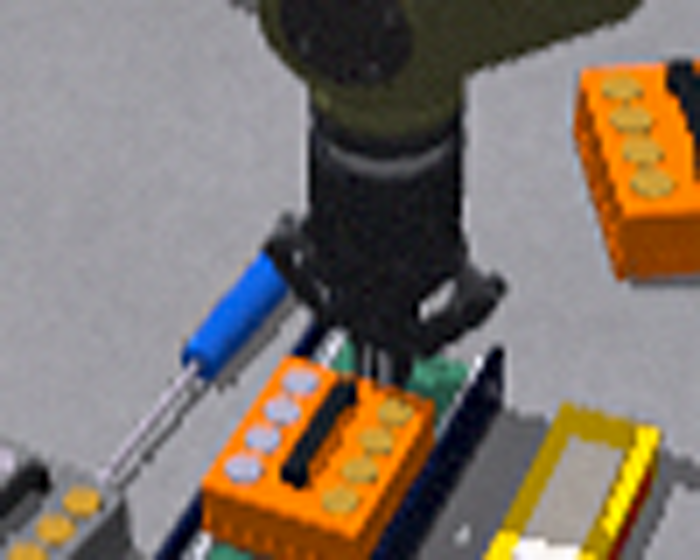

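View pics/s3.png

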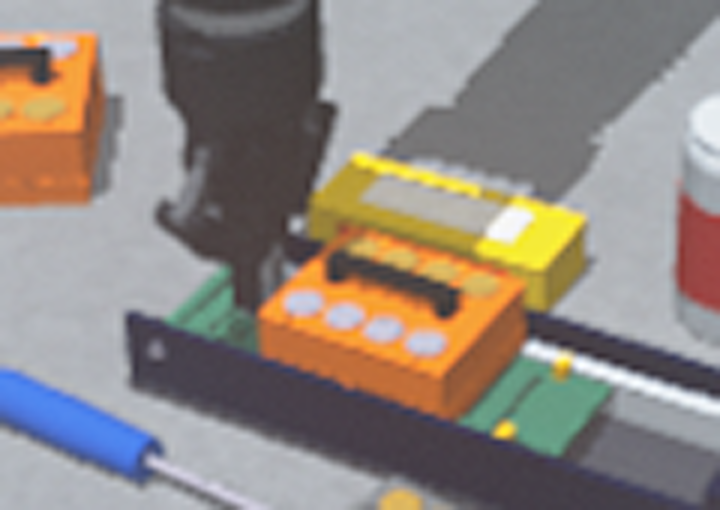

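```bash
python3 - <<'E'
from h import *
T=np.array([0.53180295,-0.08444575,0.10154569])
print(px(proj("side"),T),px(proj("scene"),T))
print(tri([proj("side"),proj("scene")],[(255,156.6),(219.4,165.6)]))
P=proj("wrist"); s=monitor.read_state(); R=Ro.from_quat(s["eef_rot"]).as_matrix()
for x in (-11,0,11):
  for z in (0,-10,-19): print(x,z,np.round(px(P,s["tcp_pos"]+R@np.array([x,0,z])/1000)), end=' ')
E
python3 - <<'E'
import cv2
a=cv2.imread("pics/w3.png"); b=cv2.imread("pics/w2.png")
import numpy as np
f=lambda a:cv2.resize(a[190:310,200:320],None,fx=3.3,fy=3.3,interpolation=cv2.INTER_CUBIC)
cv2.imwrite("pics/w23.png",cv2.convertScaleAbs(np.hstack([f(b),f(a)]),alpha=1.7,beta=20))
E
```

```text
[254.82527549 160.86497532] [220.19606938 170.98547882]
(array([ 0.53166741, -0.08588162,  0.11993899]), [array([-0. ,  0.1]), array([-0.1, -0.1])])
-11 0 [260. 240.] -11 -10 [260. 248.] -11 -19 [260. 256.] 0 0 [260. 223.] 0 -10 [260. 230.] 0 -19 [260. 237.] 11 0 [260. 206.] 11 -10 [260. 212.] 11 -19 [260. 218.]
```

View pics/w23.png

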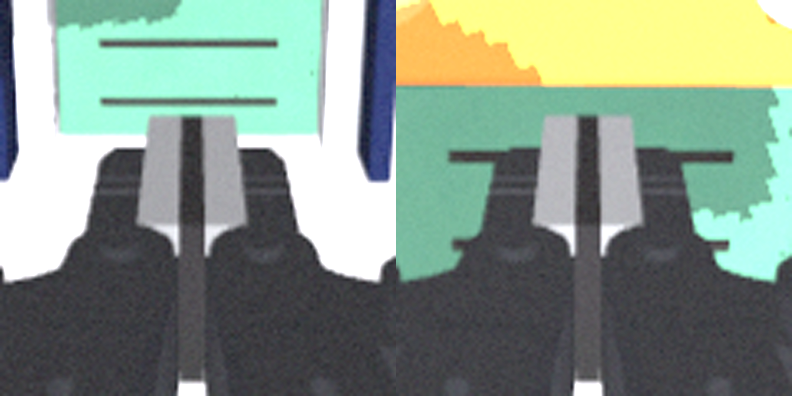

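Side and scene both put the visible tip about 18 mm above the reported TCP. The teeth haven't moved and the force is near 0 N, so the tips have only just reached the tread. I'll back off along the dock a little and keep descending, guarded by contact force.

```bash
python3 - <<'E'
from h import *
p=np.load("dock.npy"); u=np.array([np.cos(p[2]),np.sin(p[2]),0]); q=quat(p[2])
a=np.array([p[0],p[1],0])-0.125*u
robot.move_linear(np.r_[a[:2],.010],q,feed=.06)
for z in (.005,.002,-.001,-.004):
    hit=robot.move_linear(np.r_[a[:2],z],q,feed=.03,max_force=10)
    s=monitor.read_state(); print(z,hit,round(s["t"],2),s["tcp_pos"],s["force"],s["opening"])
    if hit: break
save("wrist","w4.png"); save("scene","s4.png",(180,140,120,85),6)
E
```

```text
0.005 False 9.94 [ 0.52938101 -0.08737029  0.00486091] [-0.68009271 -0.67274997  0.97472075] 7.452914556325985e-05
0.002 False 10.19 [ 0.52972553 -0.08736265  0.00210334] [ 1.23229344 -0.42423822  2.3271783 ] -0.00012708934503802193
-0.001 False 10.44 [ 0.529853   -0.08739484 -0.00081325] [ 0.54541741 -0.77942281  3.7544083 ] 8.745663729889364e-05
-0.004 False 10.69 [ 0.52986355 -0.08738411 -0.00380109] [1.56581543 0.15844123 4.01972311] 0.0004071924668461424
```

View pics/s4.png

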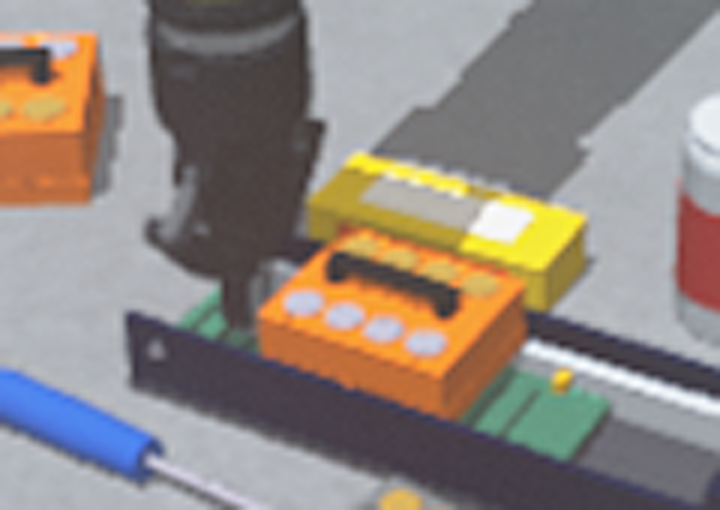

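View pics/w4.png

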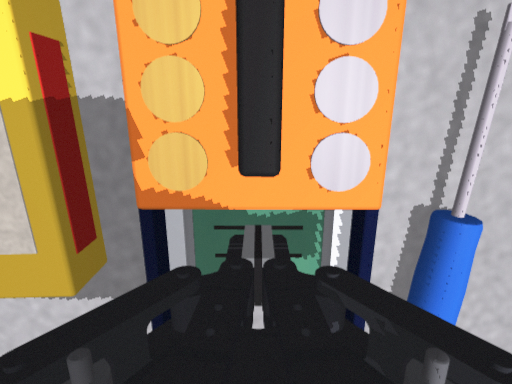

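The teeth are sinking: the far tooth dropped from row 365 to 380 in the crop and the near one is hidden by the wall. So the tread is going down. Next I'll find the bottom stop.

```bash
python3 - <<'E'
from h import *
p=np.load("dock.npy"); u=np.array([np.cos(p[2]),np.sin(p[2]),0]); q=quat(p[2])
a=np.array([p[0],p[1],0])-0.125*u
for z in (-.006,-.0075,-.009,-.0105,-.012):
    hit=robot.move_linear(np.r_[a[:2],z],q,feed=.03,max_force=10)
    s=monitor.read_state(); print(z,hit,round(s["t"],2),s["tcp_pos"],s["force"])
    if hit or s["force"][2]>11: break
E
```

```text
-0.006 False 11.04 [ 0.52985686 -0.08740052 -0.0057414 ] [ 0.85653796 -0.4315768   4.89138941]
-0.0075 False 11.29 [ 0.52989829 -0.08739021 -0.00688374] [0.68764153 0.68990804 6.97984047]
-0.009 False 11.54 [ 0.53002113 -0.08747029 -0.00714603] [-3.85146288  1.02689503 14.04253399]
```

```bash
cat >> h.py <<'E'
pd=np.load("dock.npy"); u=np.array([np.cos(pd[2]),np.sin(pd[2]),0]); q=quat(pd[2]); D0=np.array([pd[0],pd[1],0])
def to(dx,z,**k):
    a=D0+dx*u; a[2]=z
    hit=robot.move_linear(a,q,**k); s=monitor.read_state(); T=s["tcp_pos"]; d=T-D0
    print("dx",dx,"hit",hit,"t",round(s["t"],2),"dock x,y,z mm",np.round(1000*np.array([d@u,-u[1]*d[0]+u[0]*d[1],T[2]]),1),"F along/lat/z",np.round([s["force"]@u,-u[1]*s["force"][0]+u[0]*s["force"][1],s["force"][2]],1)); return hit
E
python3 - <<'E'
from h import *
to(-.125,-.008,feed=.03)
to(-.105,-.008,feed=.04,max_force=15)
to(-.085,-.008,feed=.04,max_force=15)
save("wrist","w5.png"); save("scene","s5.png",(180,140,120,85),6)
E
```

```text
dx -0.125 hit False t 11.79 dock x,y,z mm [-125.    -0.5   -7. ] F along/lat/z [ 0.3  1.3 10. ]
dx -0.105 hit False t 12.44 dock x,y,z mm [-106.    -0.9   -6.9] F along/lat/z [-4.6 -0.   9.5]
dx -0.085 hit False t 13.09 dock x,y,z mm [-86.8  -1.   -6.9] F along/lat/z [-7.2  0.2 10.1]
```

View pics/w5.png

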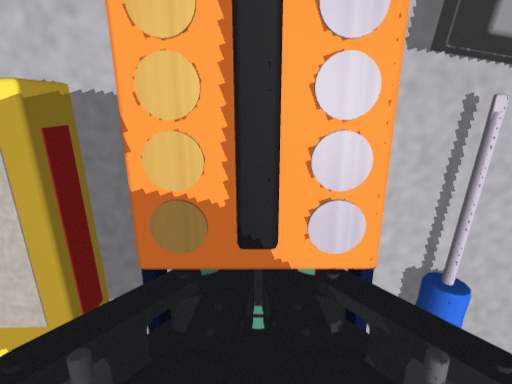

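View pics/s5.png

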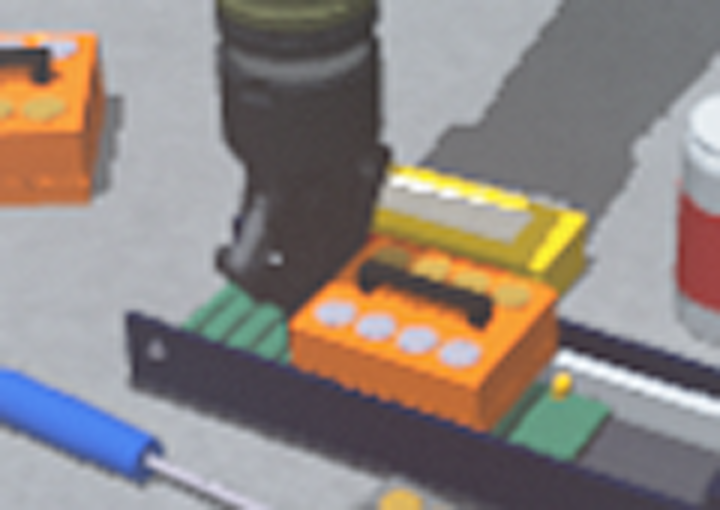

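The cassette is moving straight along the dock, flat against the fingers, with the teeth still down and about 7 N along the dock. I'll carry on to the stop.

```bash
python3 - <<'E'
from h import *
for d in (-.05,-.015,.015): 
    if to(d,-.008,feed=.06,max_force=15): break
else: to(.045,-.008,feed=.03,max_force=12)
save("wrist","w6.png"); save("scene","s6.png",(200,140,130,95),6); save("side","d6.png",(180,150,110,95),6)
E
```

```text
dx -0.05 hit False t 13.93 dock x,y,z mm [-51.6  -1.   -6.8] F along/lat/z [-6.1 -0.5 10.2]
dx -0.015 hit False t 14.66 dock x,y,z mm [-16.7  -1.   -6.8] F along/lat/z [-6.8  0.3  9.1]
dx 0.015 hit False t 15.31 dock x,y,z mm [13.4 -1.  -6.8] F along/lat/z [-6.5  0.2 10.2]
dx 0.045 hit True t 15.95 dock x,y,z mm [28.9 -1.  -6.6] F along/lat/z [-1.8  0.1  5.1]
```

View pics/w6.png

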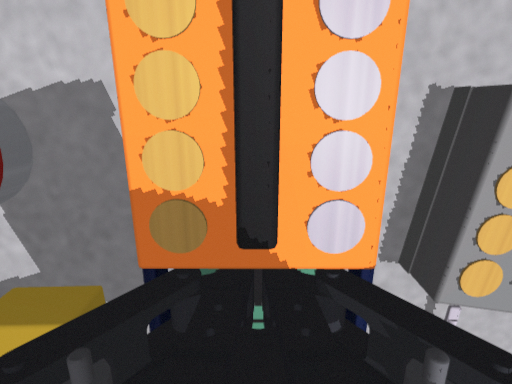

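View pics/s6.png

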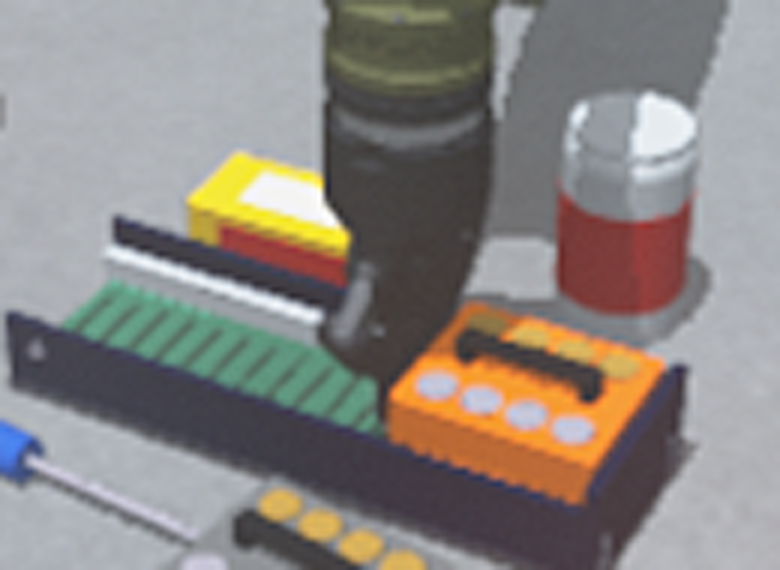

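View pics/d6.png

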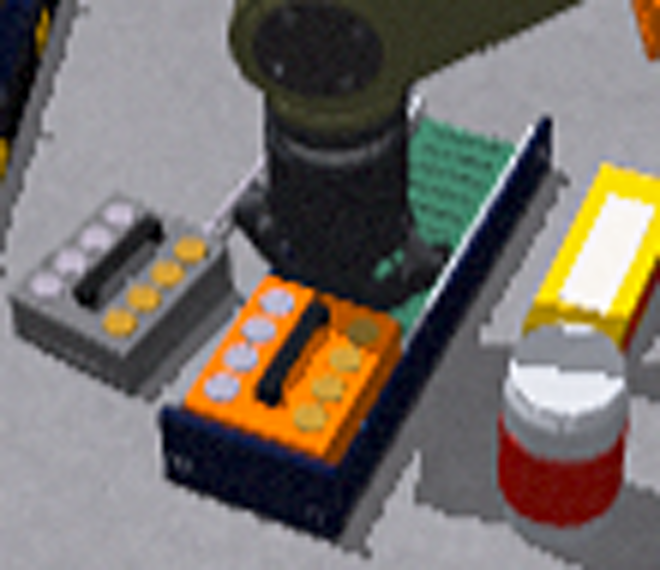

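```bash
python3 - <<'E'
from h import *
def rear(rows):
    P=proj("wrist")
    for r in rows:
        X=onz(P,r,.064); d=X-D0; print("rear",d@u*1000)
rear([(160,268),(360,268)])
to(.0295,-.008,feed=.03,max_force=20)
to(.033,-.008,feed=.03,max_force=12)
im=imaging.read_camera("wrist"); cv2.imwrite("pics/w7.png",im[:,:,::-1])
h=cv2.cvtColor(im,cv2.COLOR_RGB2HSV); m=cv2.inRange(h,(5,150,60),(18,255,255))
print([ (c,np.where(m[:,c])[0].max()) for c in (155,300,350)])
rear([(c,np.where(m[:,c])[0].max()+.5) for c in (155,300,350)])
E
```

```text
rear 41.89897371412645
rear 41.95765079070141
dx 0.0295 hit False t 16.35 dock x,y,z mm [29.1 -0.9 -6.8] F along/lat/z [-2.   0.3  9.3]
dx 0.033 hit True t 16.56 dock x,y,z mm [28.8 -0.9 -6.6] F along/lat/z [-3.3  0.7  4.6]
[(155, np.int64(268)), (300, np.int64(268)), (350, np.int64(269))]
rear 41.76428068417944
rear 41.83035745618502
rear 41.44982268546718
```

Home is confirmed: the rear face measures +42 mm against the expected +42, and a second push stopped at the same place. I'll ease the fingers 3 mm off the cassette with the tread still held down, then lift straight up.

```bash
python3 - <<'E'
from h import *
to(.0255,-.008,feed=.03)
to(.0255,.03,feed=.05)
to(.0255,.2,feed=.15)
a=D0+(-.02)*u; a[2]=.25
robot.goto(a,q); robot.sleep(.3)
save("wrist","w8.png"); save("scene","s8.png",(200,140,130,95),6); save("side","d8.png",(180,150,110,95),6); print(monitor.read_state()["t"])
P=proj("wrist"); im=cv2.imread("pics/w8.png"); h=cv2.cvtColor(im,cv2.COLOR_BGR2HSV)
for x,l,z in ((35,29.5,35),(35,-29.5,35),(35,29.5,23),(35,-29.5,23),(42,42,66),(42,-42,66),(142,0,60)):
    print((x,l,z),np.round(px(P,D0+u*x/1000+np.array([-u[1],u[0],0])*l/1000+[0,0,z/1000+pd[3]]),1))
print([(th,[(round(d["score"],2),d["position"]) for d in finder.spot_point("wrist",th)][:2]) for th in ("teeth","cassette_rear")])
E
```

```text
dx 0.0255 hit False t 16.91 dock x,y,z mm [26.9 -1.  -6.7] F along/lat/z [ 3.8 -0.2  6.5]
dx 0.0255 hit False t 17.82 dock x,y,z mm [25.3  0.4 29.6] F along/lat/z [ 0.1  0.2 -0.5]
dx 0.0255 hit False t 19.1 dock x,y,z mm [ 25.2   0.7 198.5] F along/lat/z [-0.6 -0.4 -0.4]
19.925
(35, 29.5, 35) [235.5 114.9]
(35, -29.5, 35) [282.9 114.9]
(35, 29.5, 23) [236.2 114.6]
(35, -29.5, 23) [282.1 114.6]
(42, 42, 66) [222.4 109.6]
(42, -42, 66) [296.2 109.7]
(142, 0, 60) [259.4  12.5]
[('teeth', [(0.95, [257.6, 115.1])]), ('cassette_rear', [(0.84, [255.4, 109.2])])]
```

View pics/w8.png

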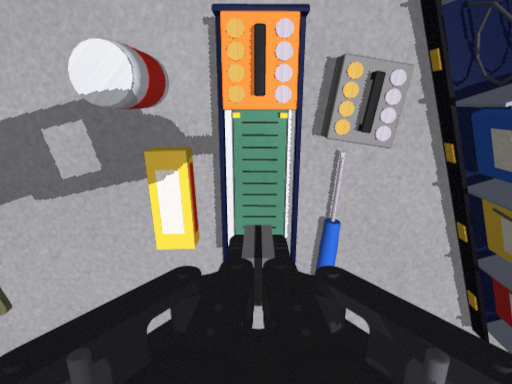

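View pics/s8.png

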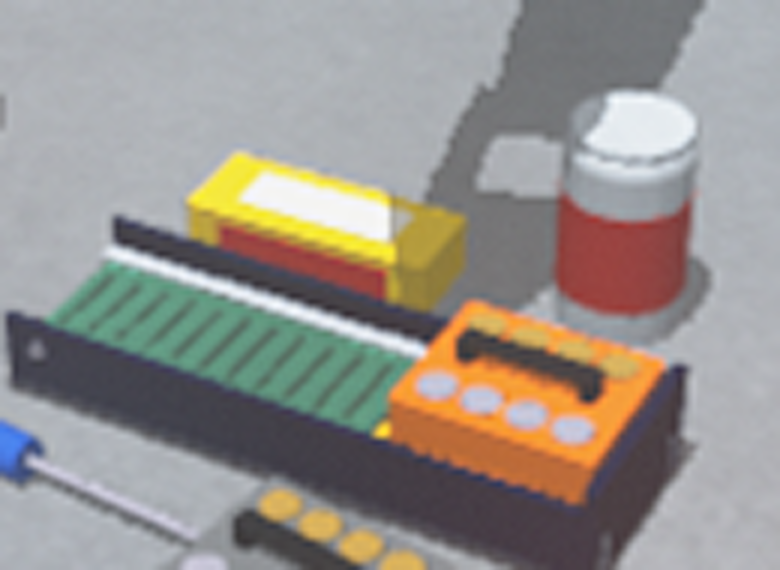

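View pics/d8.png

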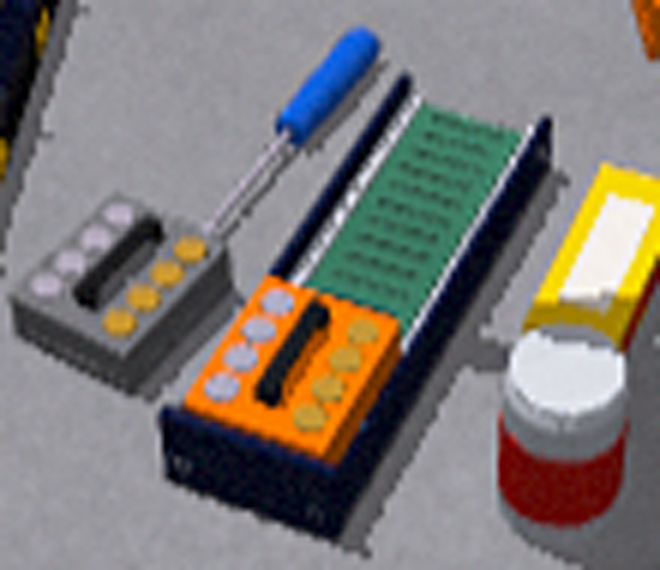

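The wrist view shows both teeth at (236,115) and (284,115), behind the cassette's rear edge at row 109. In the scene view the tread is back up, the near tooth shows again, and the cassette is against the stop. The other items haven't moved, so I'm handing in.

```bash
python3 - <<'E'
from h import *
robot.job_done(); print(monitor.read_state()["t"])
E
```

```text
the job is handed in; nothing more can be done
the job is handed in; nothing more can be done
```

The orange cassette is locked in its dock, and I handed the job in after about 20 s of robot time. I pressed the tread to its bottom stop with the shut fingertips behind the cassette and held it there at about 10 N. I then pushed the cassette past the teeth to the end stop, eased back 2–3 mm and lifted straight up.

**Last checks:**
- **Home position:** just before I let the tread go, the rear face measured dock x +41.5 to +42 mm (+42 expected), and a second push stopped at the same place. After the release, the detected rear point was within 1 px of where the home position should appear.
- **Teeth:** the final wrist and scene pictures show the teeth up behind the cassette and the tread raised. From straight above, the wrist view can't tell raised from lowered, so the raised height rests on the scene view alone. The side view did not show the teeth.
- **Other objects:** the things beside the dock look unmoved in the final pictures. I did not look again at the bottle, cup or biscuit box, but the arm never went near them.

**What disagreed:**
- **Fingertip position:** the real fingertips sit about 18–19 mm behind the reported TCP. My first press stopped at the expected height without touching the tread, so I found the tread and its bottom stop by force instead.
- **Detectors:** the first two-camera estimates of the end stop and teeth were 7–11 mm off in height. I used a fit to two wrist views instead, with errors of about 1 px and heights within about 2 mm of the text.

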